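Start the injector test from the switch panel

TASK

Start the injector test at the switch panel by pressing three of its controls in order, without grasping anything: first tip the rocker switch over by pressing down its raised half, then push the square key fully in so that the clamp comes down, then press the plain round button down and keep it held: finish while still holding it down. Do not press the mushroom-headed stop button, and leave the loose parts round the panel where they lie.

Things in the scene. Friction and masses are not known exactly. Their poses are not given: they have to be found in the camera images.
- rocker (a joint): tilt of the black rocker switch (two halves of 28 x 30 mm in a shallow V) on its pivot, rad: about -0.22 to -0.16 at the start, +0.22 when tipped fully over. It has no spring and stays where it is left; takes about 3 N pressed straight down at rocker_press
- rocker_press (a point): point on the top of the rocker's raised half, 20 mm out from the pivot toward the half's end; on the raised half at the start, about 60 mm above the table, and about 52 mm when that half has been pressed fully down and lies level. Moves with the rocker. The raised half points away from the robot, to the panel's +x side
- clamp_key (a joint): travel of the square black key, m: 0 standing out, 0.007 fully in. It has no spring return and stays in; takes about 3 N to push straight down. A clamp on the test stand at the left follows it
- key_top (a point): centre of the top of the square key, 36 x 36 mm, flat, 56 mm above the table when standing out, 49 mm when fully in; moves with it
- run_button (a joint): travel of the plain round button, m: 0 released, 0.006 fully down. Spring return: starts to move at 1.5 N, fully down at 5 N
- run_top (a point): centre of the flat top of the plain round button, 30 mm across, 56 mm above the table when released; moves with it
- stop_button (a joint): travel of the mushroom-headed stop button, m: 0 released, 0.006 fully down. Spring return: starts to move at 1.5 N. Must not be pressed
- stop_top (a point): top centre of the mushroom-headed stop button, 48 mm across, overhanging its stem, 68 mm above the table
- run_box: switch box, 80 x 80 mm and 37 mm high, fixed on the aluminium panel plate (6 mm thick, 210 mm square; the four boxes stand 100 mm apart in a square, and which box is at which corner varies); origin at the centre of its underside, z up; carries the plain round button
- panel: aluminium plate 210 x 210 x 6 mm, fixed on the table; origin at the centre of its underside; x and y along its edges
- stand: injector test stand, fixed at the left of the panel, base 130 x 120 mm, 110 mm high, its clamp rod reaching up to 124 mm; origin at the centre of its underside. Only to be kept clear of
- loose_injector: loose injector, 62 x 123 x 23 mm, lying on the table before the panel; origin at the centre of its underside. To be left alone
- loose_piston: loose piston, 61 mm across, 53 mm high, standing at the right of the panel; origin at the centre of its underside. To be left alone
- loose_bearing: loose ball bearing, 52 mm across, 15 mm high, lying at the left of the panel; origin at the centre of its underside. To be left alone

How it is judged:
On the way, in this order (a step that is already met when the one before it is completed fails the run):
1. the rocker is tipped over (value of joint rocker above 0.15 rad), for 0.1 s.
2. the square key is pushed in (value of joint clamp_key above 0.0055 m), for 0.1 s.
3. the round button is held down (value of joint run_button above 0.004 m), for 0.2 s.
At the end, for the whole second after the job is handed in: The rocker stays tipped over (joint above 0.15 rad), the square key is in (more than 5.5 of 7 mm), the round button is still held down by the fingers (more than 4 of 6 mm, over 1 N), the stop button is up (pressed less than 2 mm), and the loose parts lie within 15 mm of where they lay (value of joint rocker above 0.15 rad and value of joint clamp_key above 0.0055 m and value of joint run_button above 0.004 m and value of joint stop_button below 0.002 m and contact force between the fingers and run_box above 1 N and distance of each of loose_injector, loose_piston, loose_bearing from where it was at the start of the episode below 0.015 m); the arm keeps its last pose, push and grip.
It fails at once if the square key is pushed before the rocker is over (value of joint clamp_key above 0.002 m and value of joint rocker below 0.12 rad).
It fails at once if the round button is pressed before the key is in (value of joint run_button above 0.002 m and value of joint clamp_key below 0.005 m).
It fails at once if the stop button is pressed (value of joint stop_button above 0.002 m).
It fails at once if a loose part is shifted or lifted (distance of any of loose_injector, loose_piston, loose_bearing from where it was at the start of the episode above 0.015 m).
It also fails if it takes over 40 s, if anything falls off the work surface, if the arm or the gripper's body presses on something with over 40 N, if the wrist force passes 120 N, or if a joint passes its speed limit or range.

ROBOT

A 7-joint arm with a two-finger parallel gripper is mounted at the origin on a cart in front of the work surface, level with it; the furniture and walls round the work are solid. World frame = base frame: x ahead of the robot, y to its left, z up, the work surface at z = 0. Lengths are in m, angles in rad, forces in N, time in s.
With the tool pointing down it reaches from about 0.425 to 0.95 m from the base axis. Payload 4.7 kg.
Tool frame: the origin (TCP) lies between the finger pads; the fingertips stand 25 mm ahead of it and the grasp point (between the pads) lies 6 mm ahead of it; x points along the fingers, z is the direction in which the jaws open and shut, and the axes are right-handed (so a half turn about x gives the same grasp; the last joint's range is limited). The gripper opens to 85 mm and grips with 20 to 120 N. Pads are 22 mm wide; open, the fingers measure 114 mm over their backs; the gripper's body (76 mm by 85 mm) begins 54 mm behind the grasp point. The pads swing forward as they close: fully open they stand 13 mm farther back than shut.
Start: joints at [-1.365, 0.469, -0.049, 1.532, 0.024, 1.141, -0.082], TCP at [0.157, 0.657, 0.256] pointing down, gripper open.
Joint ranges: [-2.59, 2.59], [-0.33, 1.99], [-1.39, 1.29], [0.1, 2.45], [-1.04, 4.18], [0.21, 1.99], [-2.66, 2.66]. Speed limits (rad/s): [2.57, 2.57, 3.14, 3.14, 3.14, 3.14, 3.14].

INTERFACE

Orientations are given as a 3x3 rotation matrix whose columns are the frame's x, y, z axes.
In Python, from rig import * gives the robot as it stands. Calls block until the motion is done:
- movep(position, orientation): joint-space move of the TCP to a pose.
- move_l(position, attitude=None, feed=0.15, until_force=None): straight line of the TCP; attitude=None keeps the orientation; feed is the mean speed in m/s. With until_force (N) it stops when the force on the tool has changed by that much, and returns True; else False.
- move_joints(angles): joint-space move.
- command_gripper(opening, newtons=None): finger opening in m; newtons is the grip in N (None keeps the last); returns when the fingers have stopped.
- sleep(seconds).
- inverse_kinematics(position, orientation): joint angles nearest the present ones, or None.
- sense(): the state.
- camera(name): name is "side" or "top" or "wrist"; returns (picture, depth): 384x512x3 uint8, red, green, blue; 384x512 float32, m along the optical axis (not along the pixel's ray), 0 where there is no reading.
- camera_params(name): a dict with "K" (3x3 intrinsics, pixels), "dist" ([k1, k2, p1, p2, k3] as OpenCV has them; the pictures are not rectified), "position" and "rotation" of the camera in the world; the wrist camera has in their place "tool_from_camera" (4x4, takes a point from camera to tool coordinates, whose origin is the TCP and whose axes are the tool frame's). Camera axes: x right, y down, z forward; pixel columns grow to the right and rows downward; lengths in m; the calibration is good to about 2 mm. A picture is of the moment at which its call begins: read the wrist's pose just before it. camera_params takes no time and is no camera call.
A pose or a line that the arm cannot do raises Unreachable and nothing moves.
- finish_job(): hands the job in, once; it reports no verdict.
The state is a dict: "time_s": time; "joint_pos": joint angles; "qd": joint speeds; "joint_efforts": joint torques, N m; "position": TCP position; "tcp_rot": TCP orientation; "wrist_force": force on the tool from outside, world axes, zero at the start; "ft_torque": the same for the moment, N m; "finger_gap": finger opening in m.
Only numpy, scipy, OpenCV 4.12 (cv2) and the standard library are available. Lean on these libraries where they do the work, as an engineer would, in place of code of your own. Each camera call takes 0.05 s, during which the arm holds its last target.

## Working session

There is one attempt and no reset: what is moved stays moved. The work goes in short steps, each a Python script; the robot and the scene stay as the last script left them, time stands still between calls to the robot, and variables do not carry over. Pictures are saved under pics/ and viewed, and the job is handed in when it is done.

```bash
mkdir -p pics; ls; python3 - <<'E'
from rig import *
import cv2, numpy as np
s=sense();print(s["time_s"],s["position"],s["tcp_rot"])
for n in ("top","side"):
    im,d=camera(n);cv2.imwrite(f"pics/{n}0.png",im[:,:,::-1]);np.savez(f"{n}0.npz",im=im,d=d)
    p=camera_params(n);print(n,p)
E
```

```text
pics
0.0 [0.15687928 0.65596035 0.2552467 ] [[-4.18309928e-04 -9.72576315e-01  2.32583614e-01]
 [-1.92898440e-03  2.32583986e-01  9.72574403e-01]
 [-9.99998052e-01 -4.18126344e-05 -1.97337673e-03]]
top {'K': array([[468.99831855,   0.        , 253.50445439],
       [  0.        , 468.99831855, 190.62540228],
       [  0.        ,   0.        ,   1.        ]]), 'dist': array([-0.19252975,  0.        ,  0.        ,  0.        ,  0.        ]), 'position': array([ 0.41796719, -0.05563646,  1.37398647]), 'rotation': array([[-0.02328527, -0.99766966,  0.06413307],
       [-0.99968851,  0.02381275,  0.00747263],
       [-0.0089824 , -0.06393909, -0.99791338]])}
side {'K': array([[346.44815012,   0.        , 257.89592432],
       [  0.        , 346.44815012, 197.54982921],
       [  0.        ,   0.        ,   1.        ]]), 'dist': array([0.03658871, 0.        , 0.        , 0.        , 0.        ]), 'position': array([0.35351611, 0.70714675, 0.59564469]), 'rotation': array([[-0.98002077, -0.10054575,  0.17160958],
       [-0.19833846,  0.5585461 , -0.80541176],
       [-0.01487114, -0.82335703, -0.56732887]])}
```

View pics/top0.png

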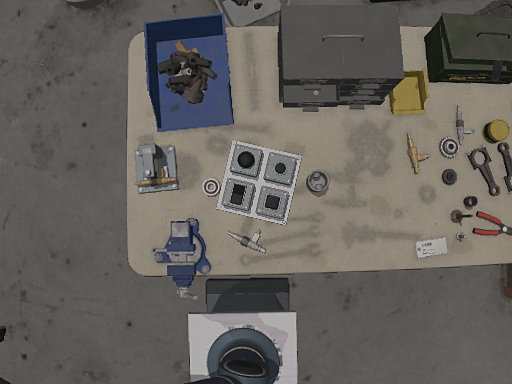

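View pics/side0.png

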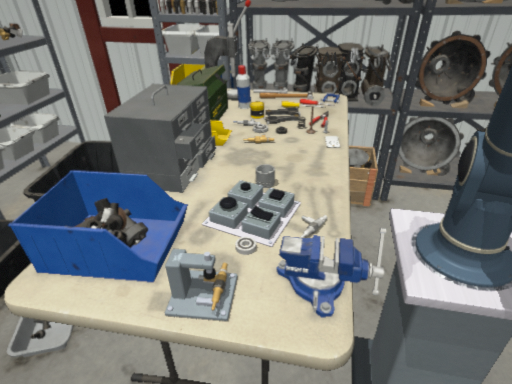

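```bash
python3 - <<'E'
import cv2, numpy as np
a=cv2.imread("pics/top0.png")[130:260,190:345];b=cv2.imread("pics/side0.png")[155:270,190:320]
cv2.imwrite("pics/topz.png",cv2.resize(a,None,fx=4.6,fy=4.6,interpolation=cv2.INTER_CUBIC))
cv2.imwrite("pics/sidez.png",cv2.resize(b,None,fx=5,fy=5,interpolation=cv2.INTER_CUBIC))
E
```

```text
(no output)
```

View pics/topz.png

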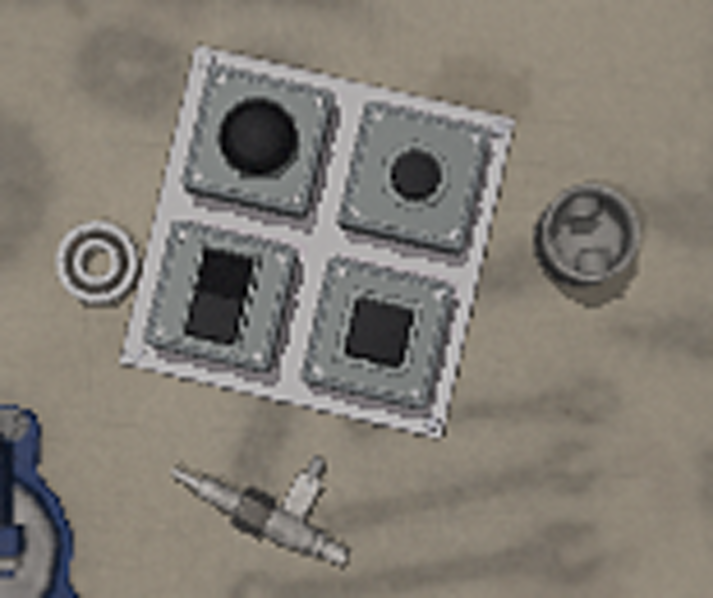

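View pics/sidez.png

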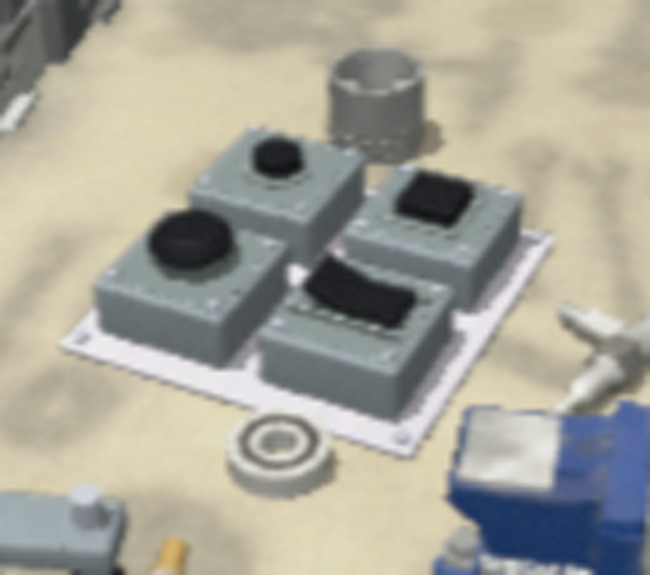

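The top view shows the mushroom stop far-left (zoomed 258,137), the round button far-right (415,175), the square key near-right (380,330) and the rocker near-left (220,295). Next I'll turn these into positions.

```bash
cat > h.py <<'E'
import cv2, numpy as np
from rig import *
def plane(n,uv,z):
    p=camera_params(n)
    x=cv2.undistortPoints(np.float64(uv).reshape(-1,1,2),p["K"],p["dist"]).reshape(-1,2)
    r=np.c_[x,np.ones(len(x))]@np.asarray(p["rotation"]).T
    o=np.asarray(p["position"]); return o+r*((z-o[2])/r[:,2])[:,None]
E
python3 - <<'E'
from h import *
for n,(x0,x1,y0,y1) in {"top":(218,302,140,225),"side":(205,300,175,245)}.items():
    im=np.load(f"{n}0.npz")["im"]; 
    m=(im.max(2)<(60)).astype(np.uint8); mm=np.zeros_like(m); mm[y0:y1,x0:x1]=m[y0:y1,x0:x1]
    k,l,st,c=cv2.connectedComponentsWithStats(mm)
    for i in range(1,k):
        if st[i,4]>40:
            print(n,c[i].round(1),st[i],[plane(n,c[i],z)[0].round(4)[:2].tolist() for z in (.050,.056,.062)])
    if n=="top":
        hsv=cv2.cvtColor(im,cv2.COLOR_RGB2HSV); print(im[200,225],im[160,262],im[215,236])
E
```

```text
top [245.8 159.5] [238 152  17  16 217] [[0.5921, -0.0258], [0.5913, -0.0259], [0.5906, -0.026]]
top [280.  167.8] [275 163  11  11  86] [[0.5662, -0.1223], [0.5655, -0.122], [0.5648, -0.1217]]
top [237.4 194.1] [230 184  16  21 228] [[0.4942, 0.0001], [0.4939, -0.0002], [0.4935, -0.0004]]
top [272.  201.9] [265 195  15  15 170] [[0.4698, -0.0971], [0.4696, -0.0969], [0.4694, -0.0967]]
[126 129 128] [82 77 80] [150 141 125]
side [245.  186.3] [241 183   9   7  53] [[0.5671, -0.1175], [0.5647, -0.1084], [0.5624, -0.0993]]
side [276.6 194.5] [270 190  14  10 105] [[0.4699, -0.0918], [0.4686, -0.083], [0.4674, -0.0742]]
side [227.8 202.8] [220 197  16  12 146] [[0.5941, -0.0283], [0.5914, -0.0202], [0.5888, -0.0122]]
side [261.2 213.6] [251 207  22  13 157] [[0.4955, 0.0029], [0.4939, 0.0107], [0.4923, 0.0184]]
```

```bash
cat >> h.py <<'E'
ang=np.arctan2(-.0255,.0967); ex=np.array([np.cos(ang),np.sin(ang),0]); ez=np.array([-ex[1],ex[0],0])
xd=np.array([0,0,-1.]); R=np.column_stack([xd,np.cross(ez,xd),ez])
E
python3 - <<'E'
from h import *
p=np.array([.494,0,.25])+.02*ex
movep(p,R); command_gripper(0.0,40)
s=sense();print(s["time_s"],s["position"],s["finger_gap"],s["wrist_force"])
im,d=camera("wrist");cv2.imwrite("pics/w1.png",im[:,:,::-1])
T=camera_params("wrist");K,D=T["K"],T["dist"];M=T["tool_from_camera"]
def proj(P):
    t=s["tcp_rot"].T@(np.array(P)-s["position"]); c=np.linalg.inv(M)@np.r_[t,1]
    return cv2.projectPoints(c[None,:3],np.zeros(3),np.zeros(3),K,D)[0].ravel().round(1)
for n,P in dict(press=[*p[:2],.06],piv=[.494,0,.05],key=[.4696,-.097,.056],run=[.5655,-.122,.056],stop=[.5908,-.026,.068]).items(): print(n,proj(P))
E
```

```text
3.525 [ 0.51334047 -0.00514282  0.25001597] -5.9165049400888294e-05 [ 0.23362746  0.9566405  -0.22987043]
press [256.2 175.1]
piv [256.2 154.6]
key [160.4 156.6]
run [169.  242.3]
stop [255.8 247.2]
```

View pics/w1.png

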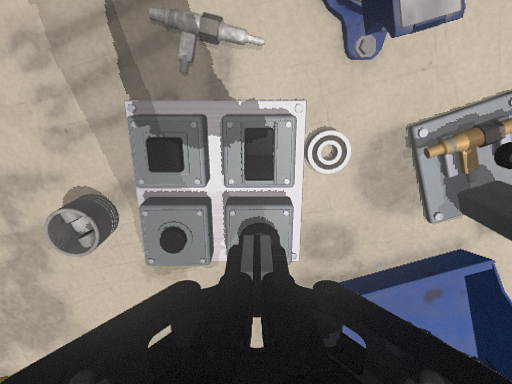

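The wrist view agrees with the projections within about 3 px: rocker pivot seen (259,154), key (164,154), round button (172,239). I'll press the rocker.

```bash
python3 - <<'E'
from h import *
p=np.array([.494,0.001,0])+.02*ex
move_l([*p[:2],.097],R,feed=.15)
r=move_l([*p[:2],.074],R,feed=.02,until_force=15)
s=sense();print(r,s["time_s"],s["position"],s["wrist_force"])
sleep(.2); s=sense();print(s["position"],s["wrist_force"])
move_l([*p[:2],.115],R,feed=.15)
b=[.44,.03,.20]
for n in ("side","top"):
    im,d=camera(n);cv2.imwrite(f"pics/{n}1.png",im[:,:,::-1])
E
python3 -c "
import cv2
b=cv2.imread('pics/side1.png')[155:270,190:320];cv2.imwrite('pics/s1z.png',cv2.resize(b,None,fx=5,fy=5,interpolation=2))"
```

```text
True 5.7 [ 0.51433335 -0.00427485  0.07705699] [-1.46919033 -0.18060104  6.32644165]
[ 0.51432122 -0.00426921  0.07705462] [-1.0912958   0.32024509  5.49081246]
```

View pics/s1z.png

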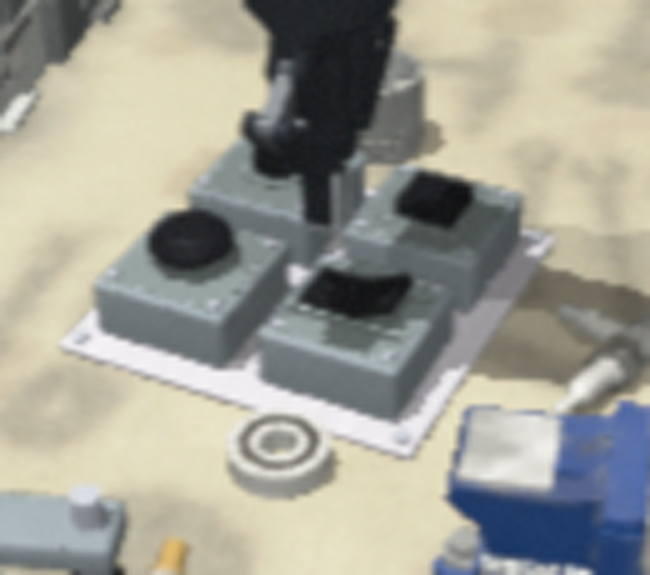

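The side view shows the rocker's far half now flat and the near half raised (zoomed 410,275), so it has tipped. The TCP bottomed at 0.0771, putting the tips at 52 mm as expected. Next I'll touch the key lightly to check the tip height.

```bash
python3 - <<'E'
from h import *
k=[.4700,-.0960]
move_l([*k,.115],R,feed=.2)
move_l([*k,.088],R,feed=.15); sleep(.2)
r=move_l([*k,.078],R,feed=.01,until_force=1.8)
s=sense();print(r,s["time_s"],s["position"],s["wrist_force"])
E
```

```text
True 8.3333 [ 0.46992727 -0.0960039   0.08012425] [ 0.92330952 -0.22273763  1.61101987]
```

```bash
python3 - <<'E'
from h import *
k=[.4700,-.0960]
r=move_l([*k,.0705],R,feed=.02,until_force=18)
s=sense();print(r,s["time_s"],s["position"],s["wrist_force"])
sleep(.2); s=sense();print(s["position"],s["wrist_force"])
move_l([*k,.115],R,feed=.15)
im,d=camera("side");cv2.imwrite("pics/side2.png",im[:,:,::-1])
b=im[155:300,170:320,::-1];cv2.imwrite('pics/s2z.png',cv2.resize(b,None,fx=4,fy=4,interpolation=2))
E
```

```text
True 8.7333 [ 0.46997069 -0.09604317  0.07388025] [-3.41194273  1.1181325  11.54266004]
[ 0.46999249 -0.09604839  0.07390054] [-2.08928363  0.95337811 10.60182958]
```

View pics/s2z.png

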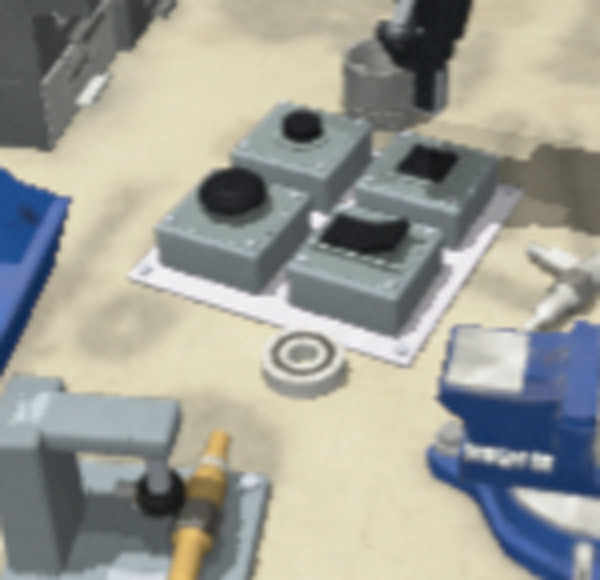

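The key now stands low in its box (zoomed 427,163), the clamp has come down onto the injector at the stand (160,490), and the rocker is still tipped. Next is the round button.

```bash
python3 - <<'E'
from h import *
b=[.566,-.121]
move_l([*b,.115],R,feed=.15)
move_l([*b,.088],R,feed=.15); sleep(.2)
r=move_l([*b,.0720],R,feed=.015,until_force=20)
s=sense();print(r,s["time_s"],s["position"],s["wrist_force"])
sleep(.5); s=sense();print(s["position"],s["wrist_force"])
im,d=camera("side");cv2.imwrite("pics/side3.png",im[:,:,::-1])
a=im[155:300,170:320,::-1];cv2.imwrite('pics/s3z.png',cv2.resize(a,None,fx=4,fy=4,interpolation=2))
E
```

```text
True 11.6333 [ 0.56604765 -0.12101824  0.07510243] [-0.44773056  0.65239443  6.89039622]
[ 0.56606689 -0.12103806  0.07512832] [-1.80949512  0.1271646   6.68452641]
```

View pics/s3z.png

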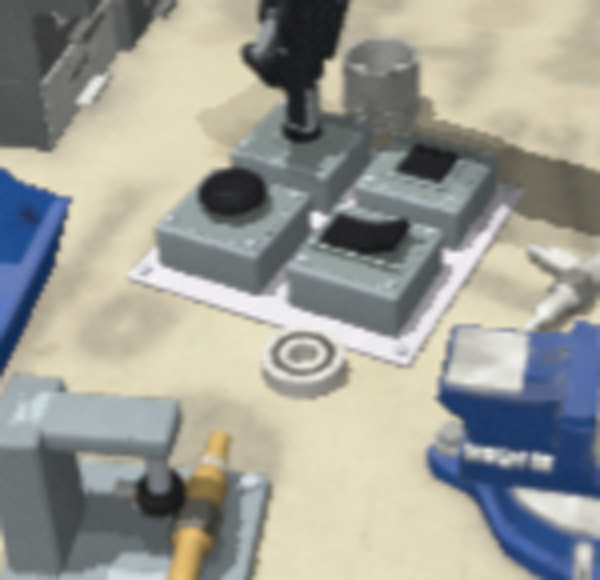

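The fingers are on the round button (zoomed 302,133) with the push at 6.7 N, and everything else is undisturbed. I'll add a little push for margin and then hand in.

```bash
python3 - <<'E'
from h import *
move_l([.566,-.121,.0745],R,feed=.01); sleep(.4)
s=sense();print(s["time_s"],s["position"],s["wrist_force"])
if 4<s["wrist_force"][2]<35: finish_job(); print("done")
E
```

```text
12.8333 [ 0.56604821 -0.12103732  0.07508805] [-1.92770786  0.57853646  7.47524034]
the job is handed in; nothing more can be done
done
```

I pressed the three controls in order with the closed fingers and handed in the job at about 12.8 s, still holding the round button down. `finish_job()` gives no verdict, so the results below are from my own checks.

- **Rocker:** tipped over. The tips stopped at about 52 mm, the expected height, and the side camera shows the near half now raised.
- **Square key:** fully in. The tips moved down about 6.5 mm from first contact to a firm stop at about 11 N, and the clamp is down on the stand.
- **Round button:** held with about 7.5 N at hand-in; it needs 5 N to be fully down. The tips had stopped going down, which agrees with it being at its limit.
- **Stop button and loose parts:** they look untouched in the last side picture, taken just before the final extra push. I judged this by eye and did not measure it.

The wrist picture differed from the projected positions by about 3 pixels (about 1.5 mm), so I shifted the targets by about 1 mm. No check failed.

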